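# Stack the empty fittings crate on the loaded one

## Robot

A 6-joint arm with a two-finger parallel gripper is mounted at the origin on the work surface. World frame = base frame: x ahead of the robot, y to its left, z up, the work surface at z = 0. Lengths are in m, angles in rad, forces in N, time in s.
With the tool pointing down it reaches from about 0.25 to 0.725 m from the base axis. Payload 4 kg.
Tool frame: the origin (TCP) lies midway between the tips of the shut fingers; the grasp point (between the pads) lies 19 mm behind it (bot.grip_point_offset is the distance from the TCP to the grasp point, in m); z points along the fingers, y is the line along which they close (so a half turn about z gives the same grasp; the last joint's range is limited). The gripper opens to 85 mm and grips with 20 to 120 N. Pads are 22 mm wide; open, the fingers measure 114 mm over their backs; the gripper's body (76 mm by 85 mm) begins 54 mm behind the grasp point. The pads swing forward as they close: fully open they stand 13 mm farther back than shut.
Start: joints at [1.348, 0.241, 0.005, 1.335, 0, 1.571], TCP at [0.11, 0.488, 0.231] pointing down, gripper open.
Joint ranges: [-2.72, 2.72], [-1.05, 1.87], [-1.09, 1.28], [-1.99, 2.15], [-1.42, 1.44], [-3.14, 3.14]. Speed limits (rad/s): [2.79, 2.79, 3.14, 3.14, 3.14, 3.14].

## Interface

Orientations are given as a unit quaternion [x, y, z, w].
In Python, from workcell import bot gives the robot as it stands.
- The arm moves only by the tool step_arm, never from a script. Its argument "targets" is text: rows parted by semicolons, each of 7 numbers parted by spaces: the opening, from -1 (shut) to 1 (fully open), so that 0 is half open, then the shift along the world's x, y, z normalised to -1 to 1, where 1 is 0.5 m, then the turn, a rotation vector about the world's x, y, z normalised to -1 to 1, where 1 is pi/4 rad. In form: gripper x y z wx wy wz; .... A call has 1 to 10 rows; each row is the pose to reach, as a shift and turn from the pose commanded when the call began; what a row does not reach only later rows make up. A row lasts 1/12 s, in which the tool goes at most 41.7 mm and 7.16 degrees, less where a joint would pass 70% of its speed; a pose out of reach is approached as far as the arm can. A call with a number of a shift or a turn outside -1 to 1 is refused whole. A call with a gripper value outside its range is refused whole. The fingers move at their own pace and stop on an object; the grip force is fixed at half the most. Time passes only in rows, so rows that repeat a pose let the fingers close. It gives the time, the measured TCP pose, the force, the opening and the grip force at its end, in the units of the state.
- bot.get_obs(): the state, without advancing time (a new reading comes with each control period).
- bot.camera(name): name is "side" or "top"; returns the picture (400x640x3 uint8, red, green, blue); there is no depth.
- bot.camera_info(name): a dict with "vertical_fov" (degrees; the focal length in pixels is half the picture's height over the tangent of half this angle, whatever the lens; pixels are square), "cx", "cy" (the principal point, pixels), "D" ([k1, k2, p1, p2, k3] as OpenCV has them; the pictures are not rectified), "pose" (4x4, takes a point from camera to world coordinates). Camera axes: x right, y up, looking along -z (the intrinsics and any distortion apply to the point x, -y, -z); pixel columns grow to the right and rows downward; lengths in m; the calibration is good to about 2 mm. A picture is of the moment at which its call begins. camera_info takes no time and is no camera call.
- bot.job_done(): hands the job in; it is judged then, once.
The state is a dict: "clock": time; "joint_pos": joint angles; "joint_vel": joint speeds; "tau": joint torques, N m; "eef_pos": TCP position; "tool_rot": TCP orientation; "ft_force": force on the tool from outside, world axes, zero at the start; "ft_torque": the same for the moment, N m; "grip_width": finger opening in m; "grasp_force": force on a finger pad.
Only numpy, scipy, OpenCV 4.12 (cv2) and the standard library are available. Lean on these libraries where they do the work, as an engineer would, in place of code of your own. Each camera call takes 0.05 s, during which the arm holds its last target. There are 200 camera calls.

## Task

Stack the empty yellow crate on top of the yellow crate that holds the cable connectors, turned end for end so that its red tab is above the loaded crate's plain end and it stands level on the black rim lugs instead of nesting. Lower it into place squarely without dropping it, let go, and leave the loaded crate where it stands and the blue crate alone.

Things in the scene. Friction and masses are not known exactly. Their poses are not given: they have to be found in the camera images.
- empty_crate: Empty yellow crate to move, 0.3 kg; rim 180 (x) x 140 (y), 90 high, walls 4; below 44 it steps in to 150 x 112. Grip: upright web along x through its middle, 20 thick (across y), 130 long, top 86 above underside, 36 thick below 42; 56 free from web to side wall. All mm. Origin: centre of underside; +x along its length to the red-tab end, z up.
- loaded_crate: Yellow crate, same shape, with white, copper and aluminium connectors in it (up to 42 mm high), 1.6 kg. A like crate the same way round nests, 48 mm above its underside; turned half round it stands on the lugs, 85 mm above, its lower body 5 mm inside the rim with 10 mm play all round. Origin: centre of underside; +x along its length to the red-tab end, z up.
- empty_tab (a point): Top middle of the red tab (5 x 80 x 28 mm) on the empty crate's +x end, 92.5 mm along +x from its origin, 90 mm up. Every crate has such a tab, and four black rim lugs, 16 mm wide, reaching 24 mm inwards from the long walls at x = +60 and -30 mm, tops 85 mm up; its lower body has upright grooves outside at those places.
- blue_crate: Blue empty crate of the same shape, red tab too; a bystander. Origin: centre of underside; +x along its length to the red-tab end, z up.
Things that resemble listed ones, but are neither listed nor needed, are in the scene too. Leave any green look-alike of the empty_crate alone.

How it is judged:
By the outcome, as a careful person would: the job done as asked, in the order asked, and still so for the second after the job is handed in, with the robot touching nothing.
It also fails if it takes over 34 s, if anything falls off the work surface, if the arm or the gripper's body presses on something with over 40 N, if the wrist force passes 120 N, or if a joint passes its speed limit or range.

## Working session

There is one attempt and no reset: what is moved stays moved. The work goes in short steps, Python scripts to look and compute and a tool call to move; the robot and the scene stay as the last step left them, time stands still between calls to the robot, and variables do not carry over. Pictures are saved under pics/ and viewed, at most 10 in all, crops included, and the job is handed in when it is done.

Besides the shell and the picture viewer there is one more tool, called after "Request:" as name(argument=value, ...), one argument or row to a line, values as JSON. step_arm: Moves the arm, as the interface text tells. Scaled input: -1 to 1 covers 0.5 m each way for a shift and pi/4 rad each way for a turn. Its arguments: {"type":"object","properties":{"targets":{"type":"string"}},"required":["targets"]}

```bash
mkdir -p pics; python3 - <<'E'
from workcell import bot
import cv2
for n in("top","side"):
    im=bot.camera(n); cv2.imwrite(f"pics/{n}0.png",im[:,:,::-1]); i=bot.camera_info(n); print(n,i)
o=bot.get_obs(); print({k:o[k] for k in("clock","eef_pos","tool_rot","grip_width","ft_force")})
E
```

```text
top {'vertical_fov': 52.67005191927398, 'cx': 314.4949499946289, 'cy': 202.77637541284912, 'D': array([-0.05886426,  0.        ,  0.        ,  0.        ,  0.        ]), 'pose': array([[ 0.00591958,  0.99328562, -0.11553626,  0.31243971],
       [-0.99997751,  0.00551572, -0.00381487,  0.09774613],
       [-0.00315199,  0.11555625,  0.99329594,  1.22935634],
       [ 0.        ,  0.        ,  0.        ,  1.        ]])}
side {'vertical_fov': 54.64292888517608, 'cx': 317.51503313705746, 'cy': 203.18910519737776, 'D': array([-0.09739884,  0.        ,  0.        ,  0.        ,  0.        ]), 'pose': array([[ 0.94545895,  0.16756503, -0.27933731,  0.13862022],
       [-0.32511418,  0.53860343, -0.7773076 , -0.83786812],
       [ 0.02020246,  0.82572895,  0.5637052 ,  0.75238429],
       [ 0.        ,  0.        ,  0.        ,  1.        ]])}
{'clock': 0.1, 'eef_pos': array([0.11036311, 0.48710209, 0.23052263]), 'tool_rot': array([ 1.11165268e-01,  9.93801513e-01, -9.11011839e-04, -8.23166392e-05]), 'grip_width': 0.08543101952706111, 'ft_force': array([0.23610885, 0.26346008, 0.01065287])}
```

View pics/top0.png

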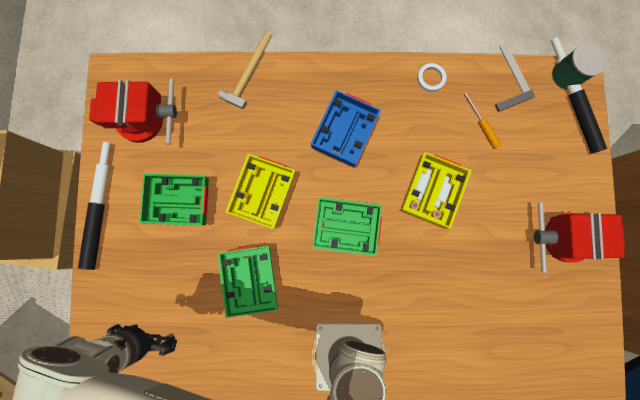

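View pics/side0.png

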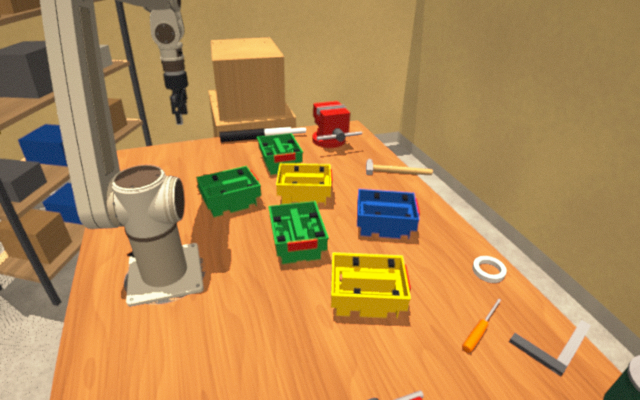

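The top view shows the empty yellow crate at about (262,190) and the loaded one at (437,190). The blue crate is at (346,128), with green look-alikes around them. Next I'll measure the rims and red tabs.

```bash
cat > h.py <<'E'
import numpy as np,cv2
from workcell import bot
def K(i):
    f=200/np.tan(np.radians(i["vertical_fov"]/2)); return np.array([[f,0,i["cx"]],[0,f,i["cy"]],[0,0,1]])
def cast(i,px,z):
    u=cv2.undistortPoints(np.float64(px).reshape(-1,1,2),K(i),i["D"])[:,0]
    d=np.c_[u[:,0],-u[:,1],-np.ones(len(u))]@i["pose"][:3,:3].T; c=i["pose"][:3,3]
    return c+d*((z-c[2])/d[:,2])[:,None]
def proj(i,P):
    q=(np.atleast_2d(P)-i["pose"][:3,3])@i["pose"][:3,:3]*[1,-1,-1]
    return cv2.projectPoints(q,np.zeros(3),np.zeros(3),K(i),i["D"])[0][:,0]
def masks(im):
    h=cv2.cvtColor(im,cv2.COLOR_RGB2HSV); H,S,V=cv2.split(h)
    y=((H>24)&(H<34)&(S>170)&(V>90)).astype(np.uint8)*255
    r=(((H<6)|(H>174))&(S>150)&(V>90)).astype(np.uint8)*255
    return y,r
E
python3 - <<'E'
from h import *
im=cv2.imread("pics/top0.png")[:,:,::-1].copy(); i=bot.camera_info("top"); y,r=masks(im)
for c in cv2.findContours(cv2.morphologyEx(y,cv2.MORPH_CLOSE,np.ones((5,5))),0,1)[0]:
    if cv2.contourArea(c)<800: continue
    w=cast(i,c[:,0].astype(float),.09)[:,:2]
    R=cv2.minAreaRect((w*1000).astype(np.float32)); print("yellow",cv2.boundingRect(c),R, cv2.boxPoints(R).round().tolist())
n,l,s,ce=cv2.connectedComponentsWithStats(r)
for k in range(1,n):
    if 8<s[k,4]<300 : print("red",s[k],ce[k].round(1),cast(i,ce[k],.085)[0].round(3))
a=cv2.resize(im[145:240,215:310],None,fx=4,fy=4,interpolation=2); b=cv2.resize(im[145:240,390:485],None,fx=4,fy=4,interpolation=2)
cv2.imwrite("pics/c1.png",np.hstack([a,b])[:,:,::-1])
E
```

```text
yellow (225, 154, 70, 75) ((478.83221435546875, 257.3071594238281), (148.47119140625, 181.30068969726562), 70.73536682128906) [[369.0, 217.0], [540.0, 157.0], [589.0, 297.0], [418.0, 357.0]]
yellow (402, 152, 69, 77) ((485.060791015625, -246.9817657470703), (148.7225799560547, 184.68775939941406), 68.14527893066406) [[372.0, -282.0], [543.0, -350.0], [598.0, -212.0], [427.0, -144.0]]
red [203 186   5  28  59] [204.9 199.7] [0.453 0.417 0.085]
red [378 217   4  27  27] [379.4 230. ] [ 0.369 -0.082  0.085]
red [550 244   2   5   9] [550.6 245.8] [ 0.325 -0.577  0.085]
red [229 246  29   5  33] [243. 248.] [0.316 0.303 0.085]
```

View pics/c1.png

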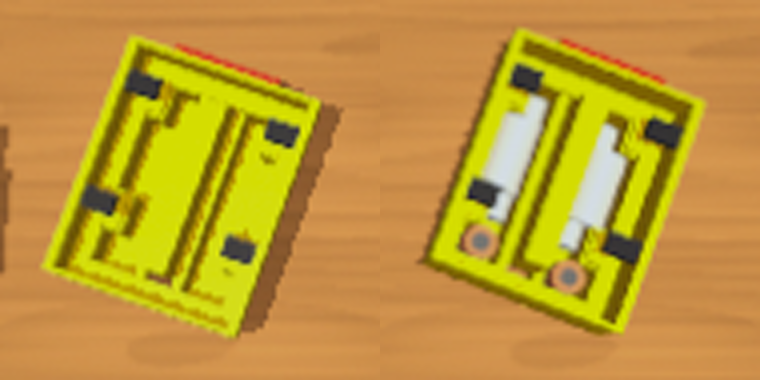

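Both red tabs are on the far (+x) ends, at about (228,205) crop px on the left and (612,60) on the right. The right crate holds the connectors. The lugs show clearly, so I'll use them to fix pose at their known height.

```bash
cat >> h.py <<'E'
def lugs(im,i,box,z,hint,vmax=75):
    x0,y0,w,h=box; V=im.max(2); m=np.zeros(V.shape,np.uint8); m[y0:y0+h,x0:x0+w]=(V[y0:y0+h,x0:x0+w]<vmax)
    n,l,s,c=cv2.connectedComponentsWithStats(m); k=[j for j in range(1,n) if 15<s[j,4]<130]
    P=cast(i,c[k],z)[:,:2]; a=np.radians(hint); u=np.array([np.cos(a),np.sin(a)]); v=np.array([-u[1],u[0]])
    M=np.array([[x,y] for x in(.06,-.03) for y in(.054,-.054)])
    c0=P.mean(0)-.015*u; L=np.c_[(P-c0)@u,(P-c0)@v]; print("px",c[k].round(1).tolist(),s[k,4],"local",L.round(3).tolist())
    j=[np.argmin(np.hypot(*(M-q).T)) for q in L]; Q=M[j]; A=P-P.mean(0);B=Q-Q.mean(0)
    t=np.arctan2((B[:,0]*A[:,1]-B[:,1]*A[:,0]).sum(),(A*B).sum()); R=np.array([[np.cos(t),-np.sin(t)],[np.sin(t),np.cos(t)]])
    o=P.mean(0)-R@Q.mean(0); print("origin",o.round(4),"yaw",np.degrees(t).round(2),"res mm",((P-o-Q@R.T)*1e3).round(1).tolist()); return o,t
E
python3 - <<'E'
from h import *
im=cv2.imread("pics/top0.png")[:,:,::-1].copy(); i=bot.camera_info("top")
lugs(im,i,(228,156,64,70),.085,-19.3); lugs(im,i,(404,154,64,72),.085,-21.7)
E
```

```text
px [[250.4, 165.9], [285.0, 178.2], [239.5, 194.8], [274.1, 207.4]] [39 31 34 27] local [[0.06, 0.053], [0.06, -0.053], [-0.029, 0.053], [-0.03, -0.053]]
origin [0.4776 0.2574] yaw -19.44 res mm [[-0.4, -0.4], [-0.0, 0.9], [0.2, -1.1], [0.3, 0.6]]
px [[426.1, 164.3], [460.2, 177.9], [415.1, 192.8], [450.3, 206.5]] [33 44 32 44] local [[0.06, 0.053], [0.06, -0.053], [-0.03, 0.054], [-0.029, -0.054]]
origin [ 0.4842 -0.2476] yaw -21.53 res mm [[-0.4, -1.1], [0.1, 1.0], [-0.1, 0.2], [0.3, -0.1]]
```

Request:
step_arm(
  targets="0.2 0.745 -0.462 -0.16 0 0 -0.148;0.2 0.745 -0.462 -0.16 0 0 -0.148;0.2 0.745 -0.462 -0.16 0 0 -0.148;0.2 0.745 -0.462 -0.16 0 0 -0.148;0.2 0.745 -0.462 -0.16 0 0 -0.148;0.2 0.745 -0.462 -0.16 0 0 -0.148;0.2 0.745 -0.462 -0.16 0 0 -0.148;0.2 0.745 -0.462 -0.16 0 0 -0.148;0.2 0.745 -0.462 -0.16 0 0 -0.148;0.2 0.745 -0.462 -0.16 0 0 -0.148",
)

```text
clock: 0.93
eef_pos: [0.46, 0.27, 0.1557]
tool_rot: [0.169, 0.986, -0.0, -0.0]
ft_force: [0.6, 1.8, 0.2]
grip_width: 0.051
grasp_force: 0.0
```

Request:
step_arm(
  targets="0.2 0 0 0 0 0 0;0.2 0 0 0 0 0 0",
)

```text
clock: 1.1
eef_pos: [0.4598, 0.2696, 0.1551]
tool_rot: [0.171, 0.985, -0.001, -0.001]
ft_force: [-0.6, 0.4, -0.1]
grip_width: 0.0514
grasp_force: 0.0
```

```bash
python3 - <<'E'
from h import *
im=bot.camera("top"); cv2.imwrite("pics/t1.png",im[100:280,180:380,::-1].repeat(3,0).repeat(3,1))
o=bot.get_obs();print(o["clock"],o["eef_pos"],o["tool_rot"],o["joint_pos"],o["ft_force"])
q=o["tool_rot"];print(2*np.degrees(np.arctan2(q[1],q[0]))-90)
E
```

```text
1.15 [0.45874563 0.27066681 0.15556492] [ 1.69812297e-01  9.85475735e-01 -5.64444894e-04 -1.02015360e-03] [ 5.32783814e-01  3.50442656e-01 -4.54463960e-02  1.17719348e+00
  4.58807807e-04  8.74061918e-01] [-0.19804855 -0.24765018  0.40921749]
70.44617497962602
```

View pics/t1.png

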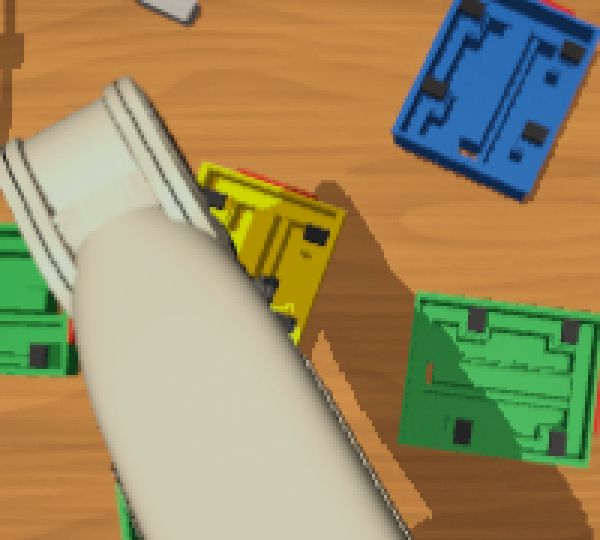

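The arm hides the crate's left half. Its red tab (about (280,182) px) and right lugs are where I measured them. Going over centre and down.

Request:
step_arm(
  targets="0.2 0.046 -0.027 0 0 0 0;0.2 0.046 -0.027 -0.04 0 0 0;0.2 0.046 -0.027 -0.08 0 0 0;0.2 0.046 -0.027 -0.12 0 0 0;0.2 0.046 -0.027 -0.15 0 0 0;0.2 0.046 -0.027 -0.18 0 0 0;0.2 0.046 -0.027 -0.205 0 0 0;0.2 0.046 -0.027 -0.216 0 0 0;0.2 0.046 -0.027 -0.216 0 0 0;0.2 0.046 -0.027 -0.216 0 0 0",
)

```text
clock: 1.98
eef_pos: [0.4812, 0.259, 0.0489]
tool_rot: [0.168, 0.986, 0.0, -0.0]
ft_force: [0.3, 0.4, 0.8]
grip_width: 0.0515
grasp_force: 0.0
```

```bash
python3 - <<'E'
from h import *
im=bot.camera("side"); cv2.imwrite("pics/s1.png",cv2.resize(im[130:230,220:370,::-1],None,fx=5,fy=5,interpolation=2))
print(bot.get_obs()["eef_pos"])
E
```

```text
[0.48182804 0.25903832 0.04939033]
```

View pics/s1.png

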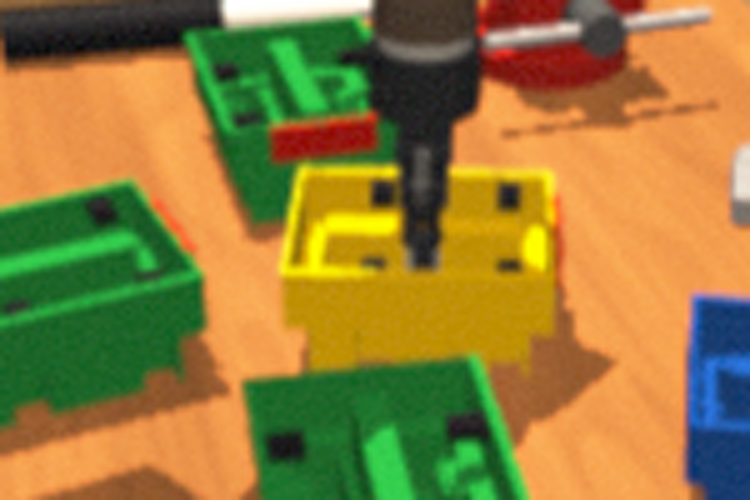

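The fingers (about (422,225) px) are inside the crate around its web, clear of all four lugs. Closing.

Request:
step_arm(
  targets="-1 0 0 0 0 0 0;-1 0 0 0 0 0 0;-1 0 0 0 0 0 0;-1 0 0 0 0 0 0;-1 0 0 0 0 0 0;-1 0 0 0 0 0 0",
)

```text
clock: 2.53
eef_pos: [0.4824, 0.2582, 0.0495]
tool_rot: [0.169, 0.986, 0.0, 0.001]
ft_force: [-1.5, -0.9, 5.5]
grip_width: 0.0197
grasp_force: 59.8
```

Request:
step_arm(
  targets="-1 0 0 0.04 0 0 0;-1 0 0 0.08 0 0 0;-1 0 0 0.13 0 0 0;-1 0 0 0.18 0 0 0;-1 0 0 0.23 0 0 0;-1 0 0 0.27 0 0 0;-1 0 0 0.29 0 0 0;-1 0 0 0.30 0 0 0;-1 0 0 0.30 0 0 0",
)

```text
clock: 3.28
eef_pos: [0.482, 0.2582, 0.1986]
tool_rot: [0.169, 0.986, 0.0, 0.0]
ft_force: [-0.2, -0.1, -3.0]
grip_width: 0.0191
grasp_force: 59.5
```

Request:
step_arm(
  targets="-1 0 -0.02 0 0 0 -0.08;-1 0 -0.05 0 0 0 -0.2;-1 0 -0.08 0 0 0 -0.32;-1 0 -0.11 0 0 0 -0.44;-1 0 -0.14 0 0 0 -0.56;-1 0 -0.17 0 0 0 -0.68;-1 0 -0.20 0 0 0 -0.8;-1 0 -0.23 0 0 0 -0.92;-1 0 -0.25 0 0 0 -1",
)

```text
clock: 4.03
eef_pos: [0.4804, 0.1315, 0.1962]
tool_rot: [0.535, 0.845, -0.002, -0.001]
ft_force: [0.4, 0.2, -3.0]
grip_width: 0.0191
grasp_force: 59.4
```

Request:
step_arm(
  targets="-1 0 -0.03 0 0 0 -0.12;-1 0 -0.06 0 0 0 -0.24;-1 0 -0.09 0 0 0 -0.36;-1 0 -0.12 0 0 0 -0.48;-1 0 -0.15 0 0 0 -0.6;-1 0 -0.18 0 0 0 -0.72;-1 0 -0.21 0 0 0 -0.84;-1 0 -0.25 0 0 0 -1",
)

```text
clock: 4.7
eef_pos: [0.4805, 0.0079, 0.1962]
tool_rot: [0.817, 0.576, -0.002, -0.001]
ft_force: [0.1, 0.6, -4.2]
grip_width: 0.0192
grasp_force: 59.4
```

Request:
step_arm(
  targets="-1 0 -0.03 0 0 0 -0.12;-1 0 -0.06 0 0 0 -0.24;-1 0 -0.09 0 0 0 -0.36;-1 0 -0.12 0 0 0 -0.48;-1 0 -0.15 0 0 0 -0.6;-1 0 -0.18 0 0 0 -0.72;-1 0 -0.21 0 0 0 -0.84;-1 0 -0.25 0 0 0 -1",
)

```text
clock: 5.37
eef_pos: [0.4805, -0.1167, 0.1962]
tool_rot: [0.976, 0.22, -0.002, -0.001]
ft_force: [-0.7, 0.6, -3.7]
grip_width: 0.0194
grasp_force: 59.4
```

```bash
python3 - <<'E'
from h import *
o=bot.get_obs();print(o["clock"],o["eef_pos"],o["tool_rot"],o["joint_pos"],o["ft_force"])
q=o["tool_rot"];print(2*np.degrees(np.arctan2(q[1],q[0]))-90)
E
```

```text
5.3667 [ 0.48046717 -0.11674211  0.19617936] [ 0.97551883  0.21990462 -0.00185119 -0.00124533] [-2.38717039e-01  2.51528724e-01 -7.34867158e-02  1.25020439e+00
  5.86175746e-04  2.45943981e+00] [-0.65218022  0.63853781 -3.73666274]
-64.59307434270315
```

Request:
step_arm(
  targets="-1 0 -0.03 0 0 0 -0.12;-1 0 -0.06 0 0 0 -0.24;-1 0 -0.09 0 0 0 -0.36;-1 0 -0.12 0 0 0 -0.48;-1 0 -0.15 0 0 0 -0.6;-1 0 -0.18 0 0 0 -0.72;-1 0 -0.21 0 0 0 -0.84;-1 0 -0.24 0 0 0 -0.94;-1 0 -0.26 0 0 0 -1;-1 0 -0.26 0 0 0 -1",
)

```text
clock: 6.2
eef_pos: [0.4807, -0.2482, 0.196]
tool_rot: [0.986, -0.17, -0.002, -0.0]
ft_force: [0.1, 1.1, -3.6]
grip_width: 0.0194
grasp_force: 59.3
```

Request:
step_arm(
  targets="-1 0 0 0 0 0 -0.04;-1 0 0 0 0 0 -0.04;-1 0 0 0 0 0 -0.04",
)

```text
clock: 6.45
eef_pos: [0.4812, -0.246, 0.1972]
tool_rot: [0.983, -0.183, -0.001, -0.001]
ft_force: [-0.2, 0.1, -3.6]
grip_width: 0.0194
grasp_force: 59.3
```

```bash
python3 - <<'E'
from h import *
o=bot.get_obs();print(o["clock"],o["eef_pos"],o["tool_rot"],o["joint_pos"],o["ft_force"])
q=o["tool_rot"];print(2*np.degrees(np.arctan2(q[1],q[0]))-90)
a=bot.camera("side");b=bot.camera("top")
cv2.imwrite("pics/fs2.png",a[:,:,::-1]);cv2.imwrite("pics/ft2.png",b[:,:,::-1])
A=cv2.resize(a[170:330,290:450],None,fx=2.5,fy=2.5,interpolation=2);B=cv2.resize(b[120:280,360:520],None,fx=2.5,fy=2.5,interpolation=2)
cv2.imwrite("pics/c2.png",np.hstack([A,B])[:,:,::-1])
E
```

```text
6.45 [ 0.48118817 -0.24603321  0.19720231] [ 9.83189923e-01 -1.82580934e-01 -1.22632613e-03 -5.24009480e-04] [-4.72820774e-01  3.39009661e-01  5.01571106e-02  1.28459346e+00
  3.05010156e-04  3.03599355e+00] [-0.24203961  0.1248798  -3.58676572]
-111.0402751839819
```

View pics/c2.png

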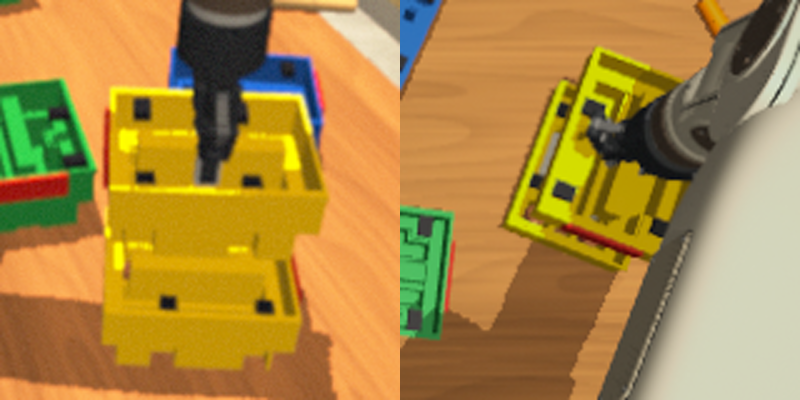

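The side view shows the held crate squarely above the loaded one. Its red tab is at the left end (crop (107,150)) and the loaded crate's is at the right (297,285). In the top view three held lugs are visible, at crop (597,105), (563,190) and (662,228). I'll measure the held pose against the loaded pose.

```bash
sed -i 's/hint,vmax=75)/hint,vmax=75,c0=None,pick=None)/; s/c0=P.mean(0)-.015\*u;/c0=P.mean(0)-.015*u if c0 is None else np.array(c0);/; s/<130\]$/<130 and (pick is None or np.hypot(*(np.array(pick)-c[j]).T).min()<4)]/' h.py
python3 - <<'E'
from h import *
rd=lambda n:cv2.imread(n)[:,:,::-1].copy()
s=bot.camera_info("side");t=bot.camera_info("top")
M=np.array([[x,y] for x in(.06,-.03) for y in(.054,-.054)])
def pr(i,o,yaw,z):
    a=np.radians(yaw);R=np.array([[np.cos(a),-np.sin(a)],[np.sin(a),np.cos(a)]]);return proj(i,np.c_[M@R.T+o,np.full(4,z)])
full=(0,0,640,400)
L=([.484,-.248],-21.5);H=([.485,-.2475],158.9)
for nm,f,i,(o,y),z in[("loaded side0","side0",s,L,.085),("held side","fs2",s,H,.2327),("held top","ft2",t,H,.2327),("loaded side2","fs2",s,L,.085)]:
    print(nm,"expected px",pr(i,o,y,z).round(0).tolist())
    try: lugs(rd(f"pics/{f}.png"),i,full,z,y,75,o,pr(i,o,y,z))
    except Exception as e: print(e)
E
```

```text
loaded side0 expected px [[390.0, 262.0], [395.0, 293.0], [355.0, 260.0], [356.0, 292.0]]
px [[355.3, 261.1], [390.9, 262.9], [357.0, 290.5], [395.0, 292.3]] [33 36 20 20] local [[-0.028, 0.05], [0.062, 0.049], [-0.028, -0.049], [0.061, -0.05]]
origin [ 0.4854 -0.2486] yaw -21.83 res mm [[-1.6, -3.6], [-1.9, -4.1], [2.6, 3.7], [0.9, 4.0]]
held side expected px [[348.0, 242.0], [347.0, 212.0], [391.0, 244.0], [385.0, 213.0]]
px [[346.4, 213.4], [347.5, 240.5], [390.2, 242.0]] [45 24 20] local [[0.06, -0.049], [0.061, 0.049], [-0.029, 0.048]]
origin [ 0.4849 -0.2447] yaw 160.33 res mm [[-0.5, -6.8], [0.8, 4.4], [-0.3, 2.5]]
held top expected px [[466.0, 211.0], [425.0, 195.0], [477.0, 178.0], [437.0, 163.0]]
px [[437.1, 163.4], [425.1, 196.1], [463.3, 210.7]] [46 44 41] local [[-0.028, -0.054], [0.062, -0.054], [0.062, 0.048]]
origin [ 0.4835 -0.2451] yaw 158.14 res mm [[-1.4, -1.2], [-1.3, -1.8], [2.7, 3.0]]
loaded side2 expected px [[390.0, 262.0], [395.0, 293.0], [355.0, 260.0], [356.0, 292.0]]
px [[356.9, 290.5], [395.4, 292.3]] [21 26] local [[-0.028, -0.05], [0.061, -0.05]]
origin [ 0.4875 -0.2449] yaw -21.99 res mm [[0.3, -0.1], [-0.3, 0.1]]
```

The held crate sits within about 2 mm and 0.5° of the loaded one, well inside the play. Lowering to just above the lugs, then slowly.

Request:
step_arm(
  targets="-1 0.002 -0.002 -0.01 0 0 0;-1 0.002 -0.002 -0.03 0 0 0;-1 0.002 -0.002 -0.05 0 0 0;-1 0.002 -0.002 -0.07 0 0 0;-1 0.002 -0.002 -0.09 0 0 0;-1 0.002 -0.002 -0.1 0 0 0;-1 0.002 -0.002 -0.106 0 0 0;-1 0.002 -0.002 -0.11 0 0 0;-1 0.002 -0.002 -0.11 0 0 0",
)

```text
clock: 7.3
eef_pos: [0.4828, -0.2479, 0.1432]
tool_rot: [0.983, -0.184, -0.0, -0.0]
ft_force: [-0.2, -0.7, -2.2]
grip_width: 0.019
grasp_force: 59.3
```

Request:
step_arm(
  targets="-1 0 0 -0.003 0 0 0;-1 0 0 -0.006 0 0 0;-1 0 0 -0.008 0 0 0;-1 0 0 -0.008 0 0 0",
)

```text
clock: 7.63
eef_pos: [0.4828, -0.2479, 0.1395]
tool_rot: [0.983, -0.184, 0.0, 0.0]
ft_force: [-0.5, -0.0, -2.8]
grip_width: 0.019
grasp_force: 59.3
```

Underside is now about 5 mm above the lugs. Creeping down.

Request:
step_arm(
  targets="-1 0 0 -0.002 0 0 0;-1 0 0 -0.004 0 0 0;-1 0 0 -0.005 0 0 0;-1 0 0 -0.006 0 0 0;-1 0 0 -0.007 0 0 0;-1 0 0 -0.007 0 0 0;-1 0 0 -0.007 0 0 0",
)

```text
clock: 8.22
eef_pos: [0.4828, -0.2479, 0.136]
tool_rot: [0.983, -0.184, -0.0, -0.0]
ft_force: [0.6, -1.0, -2.5]
grip_width: 0.019
grasp_force: 59.3
```

Request:
step_arm(
  targets="-1 0 0 -0.001 0 0 0;-1 0 0 -0.002 0 0 0;-1 0 0 -0.002 0 0 0;-1 0 0 -0.002 0 0 0",
)

```text
clock: 8.55
eef_pos: [0.4828, -0.2479, 0.135]
tool_rot: [0.983, -0.184, -0.0, -0.0]
ft_force: [0.8, 0.0, -3.9]
grip_width: 0.0192
grasp_force: 59.3
```

Request:
step_arm(
  targets="-1 0 0 -0.001 0 0 0;-1 0 0 -0.002 0 0 0;-1 0 0 -0.002 0 0 0;-1 0 0 -0.002 0 0 0",
)

```text
clock: 8.88
eef_pos: [0.483, -0.2479, 0.1345]
tool_rot: [0.983, -0.184, 0.0, 0.0]
ft_force: [-0.9, 1.0, 1.0]
grip_width: 0.0194
grasp_force: 60.0
```

Request:
step_arm(
  targets="-1 0 0 -0.001 0 0 0;-1 0 0 -0.001 0 0 0;-1 0 0 -0.001 0 0 0",
)

```text
clock: 9.13
eef_pos: [0.483, -0.248, 0.1345]
tool_rot: [0.983, -0.184, 0.001, 0.0]
ft_force: [-2.4, 1.6, 4.4]
grip_width: 0.0193
grasp_force: 60.7
```

Contact came at the expected height (TCP 0.1345). Releasing and then lifting clear.

Request:
step_arm(
  targets="-0.3 0 0 0 0 0 0;0 0 0 0 0 0 0;0.2 0 0 0 0 0 0;0.2 0 0 0 0 0 0;0.2 0 0 0 0 0 0;0.2 0 0 0 0 0 0",
)

```text
clock: 9.63
eef_pos: [0.4829, -0.2479, 0.1333]
tool_rot: [0.983, -0.184, -0.0, -0.0]
ft_force: [-0.2, 0.3, 0.3]
grip_width: 0.0512
grasp_force: 0.0
```

Request:
step_arm(
  targets="0.2 0 0 0.03 0 0 0;0.2 0 0 0.06 0 0 0;0.2 0 0 0.1 0 0 0;0.2 0 0 0.15 0 0 0;0.2 0 0 0.2 0 0 0;0.2 -0.06 0.08 0.25 0 0 0;0.2 -0.12 0.16 0.25 0 0 0;0.2 -0.18 0.24 0.25 0 0 0;0.2 -0.24 0.32 0.25 0 0 0;0.2 -0.24 0.36 0.25 0 0 0",
)

```text
clock: 10.47
eef_pos: [0.3584, -0.1191, 0.2584]
tool_rot: [0.986, -0.168, 0.001, -0.011]
ft_force: [-0.5, 0.1, 1.2]
grip_width: 0.0513
grasp_force: 0.0
```

Request:
step_arm(
  targets="0.2 0 0.07 0 0 0 0;0.2 0 0.14 0 0 0 0;0.2 0 0.21 0 0 0 0;0.2 0 0.28 0 0 0 0;0.2 0 0.3 0 0 0 0;0.2 0 0.3 0 0 0 0",
)

```text
clock: 10.97
eef_pos: [0.3311, -0.0855, 0.2583]
tool_rot: [0.988, -0.15, 0.003, -0.027]
ft_force: [0.5, 0.9, 0.6]
grip_width: 0.0509
grasp_force: 0.0
```

```bash
python3 - <<'E'
from h import *
o=bot.get_obs();print(o["clock"],o["eef_pos"],o["ft_force"])
a=bot.camera("side");b=bot.camera("top")
A=cv2.resize(a[170:330,290:450],None,fx=2.5,fy=2.5,interpolation=2);B=cv2.resize(b[120:280,360:520],None,fx=2.5,fy=2.5,interpolation=2)
cv2.imwrite("pics/c3.png",np.hstack([A,B])[:,:,::-1])
t=bot.camera_info("top")
try: lugs(b,t,(404,130,90,110),.17,158.5,75,[.484,-.248])
except Exception as e: print(e)
E
```

```text
10.9667 [ 0.33106758 -0.08545707  0.2582517 ] [0.47178888 0.94740039 0.63557159]
px [[430.5, 167.6], [467.7, 182.0], [419.4, 198.6], [406.3, 226.0]] [38 54 37 24] local [[-0.03, -0.055], [-0.031, 0.052], [0.06, -0.054], [0.141, -0.061]]
origin [ 0.4696 -0.2381] yaw 164.21 res mm [[19.2, -14.1], [10.1, -9.6], [21.8, -6.3], [-51.1, 30.0]]
```

View pics/c3.png

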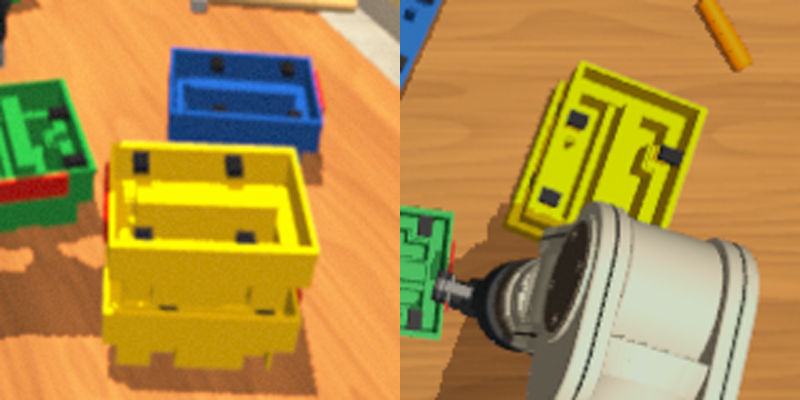

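The empty crate stands level on the loaded one. Its red tab is at the left end (crop (107,195)) and the loaded crate's is at the right (300,300). Three of its lugs fall within about 2 mm of the positions predicted for standing 85 mm up, and the gripper is clear.

```bash
python3 -c "
from workcell import bot
print(bot.job_done())"
```

```text
the job is handed in; nothing more can be done
None
```

The empty yellow crate now stands level on the loaded crate's lugs, turned end for end and released; the job was handed in at about 11 s, but the hand-in returned no verdict.

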